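# Fit the tube-holder bar in the rotator and lock it

### The job

Lay the tube-holder bar into the rotator stand: lower it gently, do not drop it, until its axle sits on the floor of both open slots, either way round. Then turn the lock knob clockwise past its detent until it clicks home and the keeper lies across the slot above the axle. Leave the other things on the worktop where they are.

Things in the scene. Friction and masses are not known exactly. Their poses are not given: they have to be found in the camera images.
- rotor_bar: White plastic tube-holder bar, 130 x 44 x 26 mm thick, 220 g, with four empty 22 mm bores through its thickness (the middle 23 mm of its length is solid) and a steel axle stub, 14 mm across and 35 mm long, on each end. Origin at its centre, on the axle line; y along the axle, x across the width, z through the thickness. Lies flat at the start; the same either way round.
- bar_end_a (a point): Point on the axle line in the middle of the stub at the bar's +y end, 82 mm from the bar's centre.
- bar_end_b (a point): The same at the bar's -y end.
- stand: Rotator stand, fixed: grey base plate 140 x 268 x 10 mm, two aluminium posts 24 mm thick, tops 56 mm above the worktop, their middles at y = +82 and -82 mm, inner faces 140 mm apart; beyond the -y post a white motor housing 62 mm high. The lock knob is on the +y post. Origin on the worktop midway between the slots of the posts; z up.
- seat_lock (a point): Axle line when seated in the slot of the +y post, the one with the lock knob: stand x 0, y +82, z 47 mm. The slot is open at the top, 17 mm wide, with a flat floor 40 mm above the worktop; its top 6 mm flares at 45 degrees to 29 mm.
- seat_drive (a point): The same, with an equal slot, for the post by the motor housing: stand x 0, y -82, z 47 mm.
- lock_knob (a joint): Knob angle about its upright axis, rad; grows clockwise from above. 0 is fully open, keeper swung outwards; starts between 0 and 0.1. It turns easily to 0.5 rad; there a sprung ball plunger resists with up to 0.15 N m, crest at 0.85 rad; past it the plunger pushes the knob on to about 1.2. Home stop at 1.3: keeper across the slot 3 mm over a seated axle. An unseated axle blocks it.
- lock_grip (a point): On the knob's axis (stand x -42, y +82 mm) at the height to grip, 90 mm above the worktop. The grip is an upright black bar 64 long x 16 wide x 32 mm high, from 20 mm below this point to 12 mm above. Axes turn with the knob: x along the bar towards the keeper's tip, y across the bar, z up. The steel keeper below, 16 mm wide, has its top 27 mm under this point.
- keeper_tip (a point): Tip of the keeper strap, 56 mm from the knob's axis.
- beaker: Bystander: empty glass beaker, 75 mm wide, 95 mm high. Origin under its centre.
- amber_bottle: Bystander: small amber bottle with black cap, 36 mm across, 66 mm high. Origin under its centre.
- sample_tub: Bystander: clear tub with sample pieces, 76 x 100 x 54 mm. Origin under its centre.
- tub_lid: Bystander: flat clear tub lid, 80 x 104 x 8 mm. Origin under its centre.
- tape: Bystander: roll of label tape lying flat, 68 mm across, 18 mm high. Origin under its centre.

How it is judged:
By the outcome, as a careful person would: the job done as asked, in the order asked, and still so for the second after the job is handed in, with the robot touching nothing.
It also fails if it takes over 64 s, if anything falls off the work surface, if the arm or the gripper's body presses on something with over 40 N, if the wrist force passes 120 N, or if a joint passes its speed limit or range.

### The arm

A 6-joint arm with a two-finger parallel gripper is mounted at the origin on a cart in front of the work surface, level with it; the furniture and walls round the work are solid. World frame = base frame: x ahead of the robot, y to its left, z up, the work surface at z = 0. Lengths are in m, angles in rad, forces in N, time in s.
With the tool pointing down it reaches from about 0.3 to 0.875 m from the base axis. Payload 6.4 kg.
Tool frame: the origin (TCP) lies between the finger pads; the fingertips stand 19 mm ahead of it and the grasp point (between the pads) is the TCP (ctrl.tips_ahead is the z of the fingertips in the tool frame, in m); z points along the fingers, y is the line along which they close (so a half turn about z gives the same grasp; the last joint's range is limited). The gripper opens to 85 mm and grips with 20 to 120 N. Pads are 22 mm wide; open, the fingers measure 114 mm over their backs; the gripper's body (76 mm by 85 mm) begins 54 mm behind the grasp point. The pads swing forward as they close: fully open they stand 13 mm farther back than shut.
Start: joints at [-1.472, 0.181, 1.607, -0, 1.354, -0.206], TCP at [0.173, -0.549, 0.25] pointing down, gripper open.
Joint ranges: [-2.99, 2.99], [-0.89, 2.07], [0.3, 2.58], [-1.14, 4.28], [0, 2.63], [-3.12, 3.12]. Speed limits (rad/s): [2.57, 2.57, 3.01, 3.14, 3.14, 3.14].

### API

Orientations are given as a unit quaternion [w, x, y, z].
In Python, from bench import readout, vision, ctrl gives the robot as it stands.
- The arm moves only by the tool play_rows, never from a script. Its arguments are lists of equal length, an entry for each row: "xyz": the shift along the tool's x, y, z in mm, a list of three; "rot": the turn, a rotation vector about the tool's x, y, z in rad, a list of three; "grip": the opening, from 0 (shut) to 1 (fully open). In form: {"xyz": [[x, y, z], ...], "rot": [[rx, ry, rz], ...], "grip": [grip, ...]}. A call has exactly 10 rows; each row is the pose to reach, as a shift and turn from the pose commanded when the call began, along the tool's axes at that moment; what a row does not reach only later rows make up. A row lasts 1/8 s, in which the tool goes at most 62.5 mm and 10.7 degrees, less where a joint would pass 70% of its speed; a pose out of reach is approached as far as the arm can. A call with a gripper value outside its range is refused whole. The fingers move at their own pace and stop on an object; the grip force is fixed at half the most. Time passes only in rows, so rows that repeat a pose let the fingers close, or fill a call up. It gives the time, the measured TCP pose, the force, the opening and the grip force at its end, in the units of the state.
- readout.get_obs(): the state, without advancing time (a new reading comes with each control period).
- vision.camera(name): name is "scene" or "top" or "wrist"; returns a dict with "color" (480x640x3 uint8, red, green, blue), "depth" (480x640 float32, m along the optical axis (not along the pixel's ray), 0 where there is no reading), "camera_matrix" (3x3 intrinsics, pixels), "extrinsics" (4x4, takes a point from camera to world coordinates); the wrist camera has in their place "hand_eye" (4x4, takes a point from camera to tool coordinates, whose origin is the TCP and whose axes are the flange's). Camera axes: x right, y down, z forward; pixel columns grow to the right and rows downward; lengths in m; the calibration is good to about 2 mm. A picture is of the moment at which its call begins: read the wrist's pose just before it.
- ctrl.hand_in(): hands the job in; it is judged then, once.
The state is a dict: "time_s": time; "q": joint angles; "dq": joint speeds; "joint_efforts": joint torques, N m; "eef_pos": TCP position; "eef_rot": TCP orientation; "wrist_force": force on the tool from outside, world axes, zero at the start; "torque": the same for the moment, N m; "opening": opening from 0.0 (shut) to 1.0 (fully open); "grasp_force": force on a finger pad.
Only numpy, scipy, OpenCV 4.12 (cv2) and the standard library are available. Lean on these libraries where they do the work, as an engineer would, in place of code of your own. Each camera call takes 0.05 s, during which the arm holds its last target. There are 200 camera calls.

## Working session

There is one attempt and no reset: what is moved stays moved. The work goes in short steps, Python scripts to look and compute and a tool call to move; the robot and the scene stay as the last step left them, time stands still between calls to the robot, and variables do not carry over. Pictures are saved under pics/ and viewed, at most 10 in all, crops included, and the job is handed in when it is done.

Besides the shell and the picture viewer there is one more tool, called in YAML: its name, and indented under it one key for each argument. play_rows: Moves the arm, as the interface text tells. Its arguments: {"type":"object","properties":{"xyz":{"type":"array","items":{"type":"array","items":{"type":"number"}}},"rot":{"type":"array","items":{"type":"array","items":{"type":"number"}}},"grip":{"type":"array","items":{"type":"number"}}},"required":["xyz","rot","grip"]}

```bash
mkdir -p pics; python3 - <<'E'
from bench import readout, vision, ctrl
import cv2,numpy as np
o=readout.get_obs();print({k:np.round(v,3) for k,v in o.items()})
for n in("top","scene"):
    c=vision.camera(n);np.savez(f"pics/{n}0.npz",**c);cv2.imwrite(f"pics/{n}0.png",c["color"][...,::-1])
    print(n,np.round(c["camera_matrix"],1).tolist(),np.round(c["extrinsics"],3).tolist())
E
```

```text
{'time_s': np.float64(0.0), 'q': array([-1.472,  0.182,  1.608,  0.   ,  1.354, -0.206]), 'dq': array([-0.001, -0.   ,  0.001, -0.001, -0.003,  0.001]), 'joint_efforts': array([-0.0000e+00, -4.4488e+01, -3.5134e+01, -0.0000e+00,  9.0000e-03,
       -0.0000e+00]), 'eef_pos': array([ 0.173, -0.548,  0.249]), 'eef_rot': array([-0.001,  0.988,  0.152,  0.   ]), 'wrist_force': array([-0.767,  0.611,  0.496]), 'torque': array([-0.03 ,  0.057, -0.002]), 'grasp_force': np.float64(0.0), 'opening': np.float64(1.005)}
top [[466.9, 0.0, 316.7], [0.0, 466.9, 238.3], [0.0, 0.0, 1.0]] [[-0.017, -0.996, 0.087, 0.425], [-1.0, 0.016, -0.013, -0.084], [0.011, -0.087, -0.996, 1.364], [0.0, 0.0, 0.0, 1.0]]
scene [[581.3, 0.0, 329.6], [0.0, 581.3, 237.0], [0.0, 0.0, 1.0]] [[-0.847, -0.292, 0.445, -0.169], [-0.532, 0.441, -0.723, 1.066], [0.015, -0.849, -0.529, 0.91], [0.0, 0.0, 0.0, 1.0]]
```

View pics/top0.png

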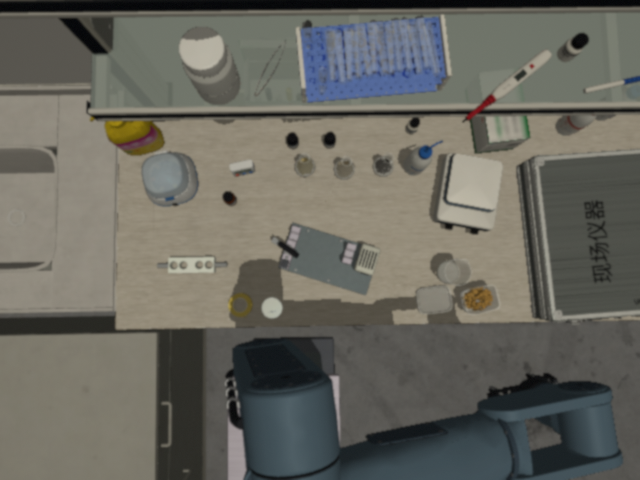

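View pics/scene0.png

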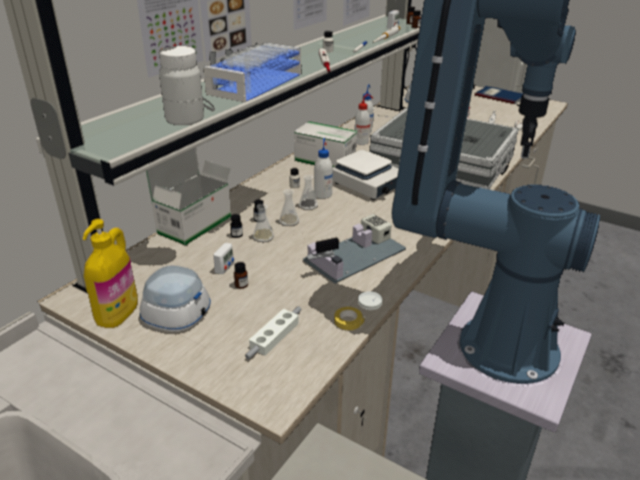

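The top view shows the bar at about px (192,265), the stand centred near (328,258) and the black knob near (285,246). The scene view shows the bar at (275,331) and the knob at (326,244).

```bash
cat > h.py <<'E'
import numpy as np,cv2
def cloud(c,T=None):
    d=c["depth"];K=c["camera_matrix"];T=c["extrinsics"] if T is None else T
    v,u=np.indices(d.shape)
    p=np.stack([(u-K[0,2])/K[0,0]*d,(v-K[1,2])/K[1,1]*d,d],-1)
    w=p@T[:3,:3].T+T[:3,3]; w[d==0]=np.nan
    return w
def grid(w,col,x0,x1,y0,y1,s=1000):
    # world-aligned map, image up=+x, left=+y ; returns colour, height
    H,W=int((x1-x0)*s),int((y1-y0)*s)
    h=np.full((H,W),np.nan);C=np.zeros((H,W,3),np.uint8)
    m=np.isfinite(w).all(-1)&(w[...,0]>x0)&(w[...,0]<x1)&(w[...,1]>y0)&(w[...,1]<y1)&(w[...,2]<.3)
    q=w[m];c=col[m];o=np.argsort(q[:,2]);q=q[o];c=c[o]
    r=np.clip(((x1-q[:,0])*s).astype(int),0,H-1);k=np.clip(((y1-q[:,1])*s).astype(int),0,W-1)
    h[r,k]=q[:,2];C[r,k]=c
    return C,h
E
python3 - <<'E'
from h import *
ws={}
for n in("top","scene"):
    c=np.load(f"pics/{n}0.npz");w=cloud(c);ws[n]=w
    def rep(name,x0,x1,y0,y1,z0,z1):
        m=(w[...,0]>x0)&(w[...,0]<x1)&(w[...,1]>y0)&(w[...,1]<y1)&(w[...,2]>z0)&(w[...,2]<z1)
        p=w[m]
        if len(p)<5: print(n,name,len(p));return
        r=cv2.minAreaRect((p[:,:2]*1000).astype(np.float32))
        print(n,name,len(p),"rect",np.round(r[0],1),np.round(r[1],1),round(r[2],1),"zmed",np.round(np.percentile(p[:,2],[5,50,95])*1000,1),"mean",np.round(p[:,:2].mean(0)*1000,1))
    if n=="top":
        for u,v in((192,265),(285,246),(328,258),(240,305),(272,308),(230,198),(435,299),(240,168)): print(u,v,np.round(w[v,u],3))
    b=w[265,192] if n=="top" else b
    rep("bar",b[0]-.05,b[0]+.05,b[1]-.13,b[1]+.13,.018,.06)
    rep("barall",b[0]-.05,b[0]+.05,b[1]-.13,b[1]+.13,.008,.06)
    rep("table",b[0]-.08,b[0]+.08,b[1]-.13,b[1]+.13,-.02,.006)
    if n=="top": k=w[246,285]
    rep("knob",k[0]-.07,k[0]+.07,k[1]-.07,k[1]+.07,.085,.12)
    rep("posts",k[0]-.12,k[0]+.12,k[1]-.25,k[1]+.09,.050,.07)
    rep("base",k[0]-.2,k[0]+.14,k[1]-.3,k[1]+.09,.006,.016)
c=np.load("pics/top0.npz")
img=c["color"][:,:,::-1]
a=cv2.resize(img[210:310,265:395],None,fx=6,fy=6,interpolation=cv2.INTER_CUBIC)
cv2.imwrite("pics/c1.png",a[:600,:780])
E
```

```text
192 265 [0.471 0.256 0.026]
285 246 [ 0.515 -0.014  0.1  ]
328 258 [ 0.485 -0.133  0.015]
240 305 [ 0.354  0.124 -0.004]
272 308 [0.344 0.03  0.015]
230 198 [0.657 0.141 0.06 ]
435 299 [ 0.361 -0.44   0.01 ]
240 168 [0.743 0.113 0.058]
top bar 593 rect [472.  257.1] [195.2  43.1] 89.4 zmed [19.5 25.6 30.7] mean [471.5 258.3]
top barall 684 rect [473.1 273.2] [227.3  66.5] 86.1 zmed [13.5 25.  30.5] mean [471.7 258.7]
top table 4140 rect [470.8 255.6] [259.9 159.8] 90.0 zmed [-4.3  0.2  4.5] mean [470.  254.5]
top knob 137 rect [506.4 -21.6] [63.1 15.8] 55.4 zmed [ 97.1 101.5 105.6] mean [506.3 -21.9]
top posts 901 rect [ 506.3 -119.2] [295.1 122.2] 84.9 zmed [52.6 60.6 67.4] mean [ 490.5 -162.7]
top base 3331 rect [ 486.  -119.3] [338.2 387.8] 0.4 zmed [ 6.5 10.3 14.8] mean [ 470.7 -116. ]
scene bar 899 rect [471.9 259.1] [ 48.5 203.5] 0.3 zmed [19.2 26.9 31. ] mean [470.5 266.1]
scene barall 1174 rect [478.7 256.6] [208.2  62.9] 89.5 zmed [11.2 25.  30.6] mean [469.4 267.1]
scene table 3882 rect [470.9 255.7] [259.8 160. ] 90.0 zmed [-0.7  2.4  5.1] mean [464.3 269.9]
scene knob 214 rect [505.9 -20. ] [63.3 25.4] 57.8 zmed [ 86.6  99.2 106.5] mean [505.5 -16.9]
scene posts 735 rect [ 508.5 -115.7] [297.  126.6] 84.9 zmed [51.7 61.9 68.2] mean [ 490.4 -136. ]
scene base 2092 rect [ 485.2 -118.8] [338.9 388.2] 0.2 zmed [ 6.3 11.9 15.3] mean [ 461.1 -112.9]
```

View pics/c1.png

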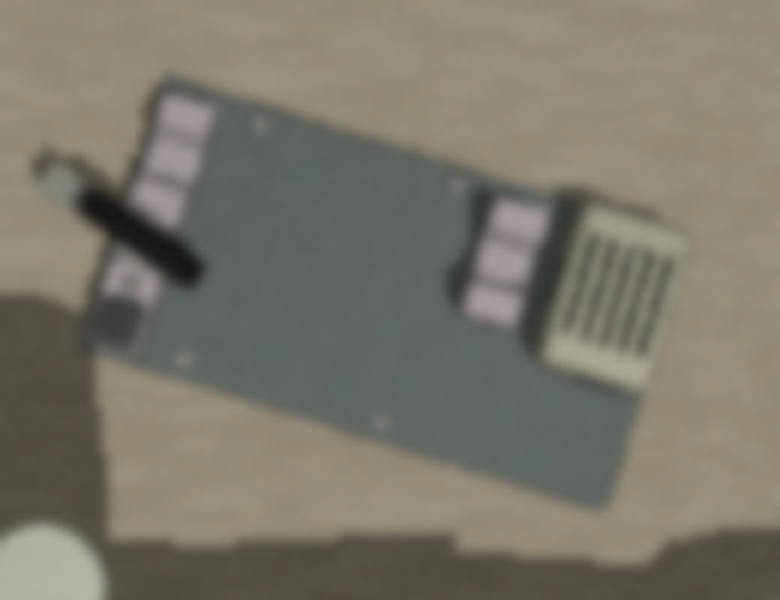

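The crop shows both slots clearly: lock slot at about (172,160) and drive slot at about (503,260). The knob is at (140,235) with the keeper tip pointing outwards at (50,180), so the knob is open and the stand yaw is about -17°.

```bash
cat >> h.py <<'E'
from scipy.spatial.transform import Rotation as R
def pose():
    from bench import readout
    o=readout.get_obs();q=o["eef_rot"]
    T=np.eye(4);T[:3,:3]=R.from_quat(np.r_[q[1:],q[0]]).as_matrix();T[:3,3]=o["eef_pos"];return T,o
def go(T,p,phi):
    """shift(mm) and rotvec to bring TCP to p, pointing down, tool y at world angle phi(deg)"""
    a=np.radians(phi);y=np.array([np.cos(a),np.sin(a),0]);z=np.array([0,0,-1.]);x=np.cross(y,z)
    M=np.stack([x,y,z],1)
    return np.round(T[:3,:3].T@(np.array(p)-T[:3,3])*1000,1),np.round(R.from_matrix(T[:3,:3].T@M).as_rotvec(),4)
E
python3 - <<'E'
from h import *
from bench import vision,ctrl
T,o=pose();c=vision.camera("wrist")
print(ctrl.tips_ahead,np.round(c["hand_eye"],4).tolist(),np.round(c["camera_matrix"],1).tolist())
print(go(T,[.42,-.10,.30],-17))
E
```

```text
0.019 [[-0.0009, -0.9607, -0.2776, 0.07], [1.0, -0.0009, -0.0002, 0.0005], [-0.0001, -0.2776, 0.9607, -0.1233], [0.0, 0.0, 0.0, 1.0]] [[340.9, 0.0, 318.1], [0.0, 340.9, 241.2], [0.0, 0.0, 1.0]]
(array([ 370.5, -353.2,  -49.9]), array([-0.0013, -0.0011, -0.9693]))
```

play_rows:
  xyz:
    - [20, -18, 1]
    - [57, -53, 4]
    - [98, -92, 7]
    - [140, -132, 10]
    - [182, -172, 14]
    - [225, -214, 18]
    - [267, -254, 21]
    - [310, -294, 24]
    - [350, -333, 27]
    - [370, -353, 30]
  rot:
    - [0, 0, -0.05]
    - [0, 0, -0.15]
    - [0, 0, -0.26]
    - [0, 0, -0.37]
    - [0, 0, -0.48]
    - [0, 0, -0.59]
    - [0, 0, -0.7]
    - [0, 0, -0.81]
    - [0, 0, -0.91]
    - [0, 0, -0.97]
  grip: [1, 1, 1, 1, 1, 1, 1, 1, 1, 1]

```text
time_s: 1.4
eef_pos: [0.4202, -0.0982, 0.2201]
eef_rot: [-0.0, 0.802, 0.597, 0.0]
wrist_force: [-0.4, 0.5, 0.1]
opening: 0.995
grasp_force: 0.0
```

```bash
python3 - <<'E'
from h import *
from bench import vision
T,o=pose();c=vision.camera("wrist");np.savez("pics/w1.npz",T=T,**c)
print(np.round(T,3).tolist(),np.round(o["q"],2))
cv2.imwrite("pics/w1.png",c["color"][...,::-1])
E
```

```text
[[0.287, 0.958, 0.0, 0.42], [0.958, -0.287, 0.0, -0.098], [0.0, -0.0, -1.0, 0.22], [0.0, 0.0, 0.0, 1.0]] [-0.51 -0.12  1.98  0.    1.28 -0.22]
```

View pics/w1.png

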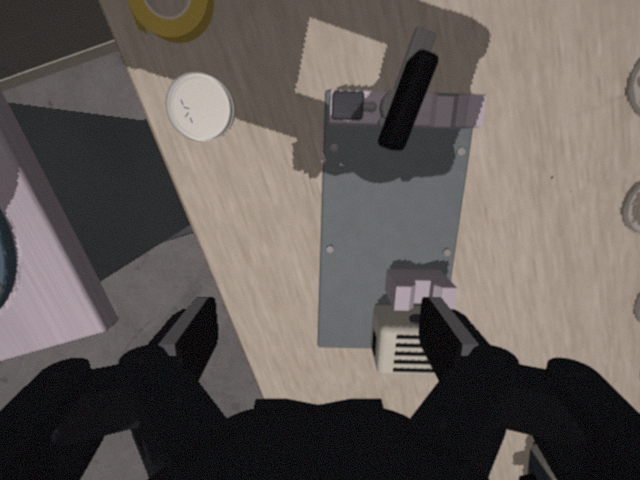

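The wrist view shows the lock slot at about (447,110), the drive slot at about (423,290) and the knob grip at (408,100). I'll rectify it on the post-top plane.

```bash
cat >> h.py <<'E'
def rect(c,Twc,org,psi,cx,cy,hx,hy,z,s):
    "stand-frame ortho image (image right=+x, up=+y) on plane z"
    a=np.radians(psi);Rm=np.array([[np.cos(a),-np.sin(a)],[np.sin(a),np.cos(a)]])
    W,H=int(2*hx*s),int(2*hy*s);j,i=np.meshgrid(np.arange(W),np.arange(H))
    l=np.stack([cx-hx+(j+.5)/s,cy+hy-(i+.5)/s],-1)/1000
    p=np.concatenate([l@Rm.T+org,np.full((H,W,1),z)],-1)
    Ti=np.linalg.inv(Twc);q=p@Ti[:3,:3].T+Ti[:3,3];K=c["camera_matrix"]
    u=(K[0,0]*q[...,0]/q[...,2]+K[0,2]).astype(np.float32);v=(K[1,1]*q[...,1]/q[...,2]+K[1,2]).astype(np.float32)
    return cv2.remap(c["color"][...,::-1].copy(),u,v,cv2.INTER_CUBIC)
E
python3 - <<'E'
from h import *
c=dict(np.load("pics/w1.npz"));Tw=c["T"]@c["hand_eye"]
org=np.array([.522,-.112]);psi=-17
ims=[]
for cy in(82,-82):
    m=rect(c,Tw,org,psi,-10,cy,60,25,.056,6)
    for x in(-14.5,-8.5,0,8.5,14.5): cv2.line(m,(int((x+70)*6),0),(int((x+70)*6),25),(0,0,255),1)
    for y in(-12,12): cv2.line(m,(0,150-y*6),(60,150-y*6),(0,255,0),1)
    ims.append(m)
cv2.imwrite("pics/r1.png",np.vstack(ims))
w=cloud(c,Tw)
a=np.radians(psi);Rm=np.array([[np.cos(a),-np.sin(a)],[np.sin(a),np.cos(a)]])
l=(w[...,:2]-org)@Rm*1000;z=w[...,2]*1000
for nm,cy in(("lock",82),("drive",-82)):
  for x in range(-72,45,4):
    m=(abs(l[...,0]-x)<2)&(abs(l[...,1]-cy)<8)&(z>-5)&(z<120)
    print(nm,x,m.sum(),np.round(np.median(z[m]),1) if m.any() else None,end=" | ")
  print()
m=(z>85)&(z<115)&(abs(l[...,0]+42)<40)&(abs(l[...,1]-82)<40)
print("knob",cv2.minAreaRect(l[m].astype(np.float32)),np.median(z[m]))
m=(z>5)&(z<15)&(abs(l[...,0])<110)&(abs(l[...,1])<160)
print("base",cv2.minAreaRect(l[m].astype(np.float32)))
m=(z>50)&(z<60)&(abs(l[...,0]+10)<60)&(abs(l[...,1]-82)<25);print("lockpost",cv2.minAreaRect(l[m].astype(np.float32)))
m=(z>50)&(z<60)&(abs(l[...,0])<60)&(abs(l[...,1]+82)<16);print("drvpost",cv2.minAreaRect(l[m].astype(np.float32)))
E
```

```text
lock -72 114 67.1 | lock -68 89 66.5 | lock -64 112 56.7 | lock -60 106 57.4 | lock -56 107 56.1 | lock -52 182 69.5 | lock -48 283 88.4 | lock -44 194 101.8 | lock -40 159 102.1 | lock -36 152 102.1 | lock -32 79 101.5 | lock -28 5 99.1 | lock -24 3 56.1 | lock -20 62 55.8 | lock -16 111 55.8 | lock -12 87 54.9 | lock -8 58 51.3 | lock -4 37 40.0 | lock 0 96 39.9 | lock 4 98 39.7 | lock 8 112 40.0 | lock 12 221 50.4 | lock 16 134 55.2 | lock 20 109 55.6 | lock 24 114 55.9 | lock 28 97 55.7 | lock 32 1 53.9 | lock 36 0 None | lock 40 0 None | lock 44 0 None | 
drive -72 52 9.8 | drive -68 55 9.9 | drive -64 56 9.8 | drive -60 53 9.6 | drive -56 54 9.7 | drive -52 55 9.8 | drive -48 54 9.8 | drive -44 51 9.7 | drive -40 56 9.7 | drive -36 57 9.8 | drive -32 168 24.4 | drive -28 116 55.0 | drive -24 68 55.7 | drive -20 71 55.7 | drive -16 56 55.1 | drive -12 39 51.4 | drive -8 33 39.9 | drive -4 66 39.8 | drive 0 73 39.8 | drive 4 85 39.6 | drive 8 141 47.1 | drive 12 105 52.9 | drive 16 113 54.9 | drive 20 134 54.7 | drive 24 131 53.1 | drive 28 13 18.8 | drive 32 21 9.7 | drive 36 30 9.8 | drive 40 10 8.7 | drive 44 37 0.0 | 
knob ((-40.4843635559082, 79.19853210449219), (63.961360931396484, 16.4621639251709), 71.69574737548828) 101.66824833893062
base ((-29.0902099609375, -31.694915771484375), (259.2820129394531, 139.64784240722656), 88.63651275634766)
lockpost ((-19.970802307128906, 85.61731719970703), (99.99540710449219, 40.90840530395508), 0.8471530675888062)
drvpost ((-2.286710739135742, -85.44332885742188), (24.88555335998535, 56.6567497253418), 88.7654800415039)
```

View pics/r1.png

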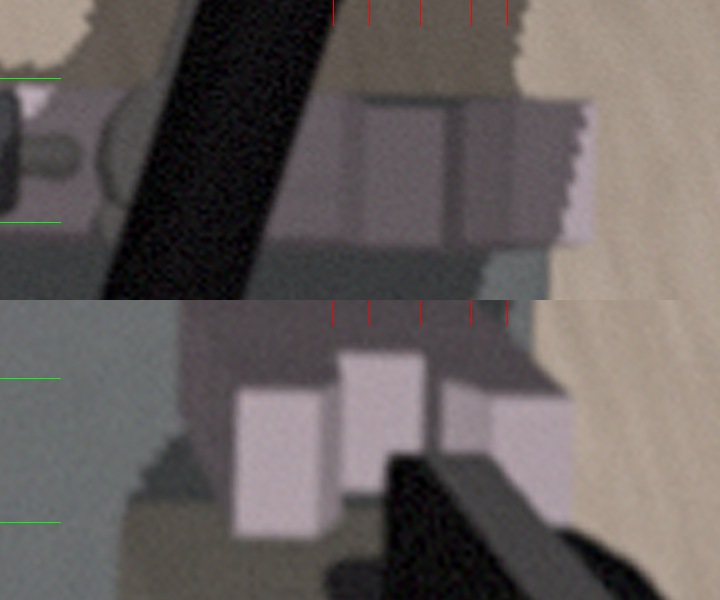

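play_rows:
  xyz:
    - [15, -2, 2]
    - [50, -7, 7]
    - [90, -12, 13]
    - [132, -18, 19]
    - [174, -24, 25]
    - [216, -30, 31]
    - [258, -36, 38]
    - [298, -41, 44]
    - [328, -46, 49]
    - [339, -47, 50]
  rot:
    - [0, 0, -0.01]
    - [0, 0, -0.04]
    - [0, 0, -0.08]
    - [0, 0, -0.11]
    - [0, 0, -0.15]
    - [0, 0, -0.18]
    - [0, 0, -0.22]
    - [0, 0, -0.25]
    - [0, 0, -0.28]
    - [0, 0, -0.29]
  grip: [1, 1, 1, 1, 1, 1, 1, 1, 1, 1]

```text
time_s: 2.7
eef_pos: [0.4732, 0.2379, 0.1697]
eef_rot: [-0.0, 0.709, 0.705, -0.001]
wrist_force: [-0.8, -0.2, 0.0]
opening: 1.003
grasp_force: 0.0
```

```bash
python3 - <<'E'
from h import *
from bench import vision
T,o=pose();c=vision.camera("wrist");np.savez("pics/w2.npz",T=T,**c)
w=cloud(c,T@c["hand_eye"])*1000
near=(abs(w[...,0]-472)<60)&(abs(w[...,1]-257)<125)
m=near&(w[...,2]>20)&(w[...,2]<35)
print(T[:3,3],o["q"].round(2))
print("bar",cv2.minAreaRect(w[m][:,:2].astype(np.float32)),np.percentile(w[m][:,2],[5,50,95]))
m=near&(w[...,2]>6)&(w[...,2]<35);print("all",cv2.minAreaRect(w[m][:,:2].astype(np.float32)))
m=near&(w[...,2]<5);print("table",np.nanmedian(w[m][:,2]))
cv2.imwrite("pics/r2.png",rect(c,T@c["hand_eye"],np.array([.472,.257]),0,0,0,50,110,.026,2.7))
E
```

```text
[0.47321123 0.23790104 0.1697307 ] [ 0.24  0.17  1.79 -0.    1.18  0.25]
bar ((471.40594482421875, 257.05316162109375), (198.72927856445312, 44.09572219848633), 89.92379760742188) [24.0719921  25.75534982 26.92358131]
all ((471.4057312011719, 256.88873291015625), (199.86050415039062, 44.09572219848633), 89.92379760742188)
table -0.1657106421463217
```

View pics/r2.png

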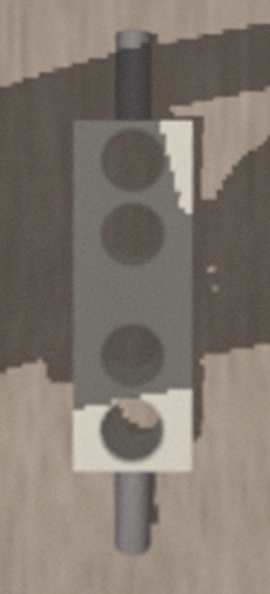

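The bar lies at (0.4714, 0.2570) with its axle along world y and its top at z≈26 mm. The solid middle is visible at px (132,295). I'll descend to grasp there.

play_rows:
  xyz:
    - [5, 0, 8]
    - [12, -1, 28]
    - [17, -2, 52]
    - [19, -2, 78]
    - [19, -2, 102]
    - [19, -2, 122]
    - [19, -2, 136]
    - [19, -2, 144]
    - [19, -2, 147]
    - [19, -2, 148]
  rot:
    - [0, 0, 0]
    - [0, 0, -0.002]
    - [0, 0, -0.004]
    - [0, 0, -0.004]
    - [0, 0, -0.004]
    - [0, 0, -0.004]
    - [0, 0, -0.004]
    - [0, 0, -0.004]
    - [0, 0, -0.004]
    - [0, 0, -0.004]
  grip: [1, 1, 1, 1, 1, 1, 1, 1, 1, 1]

```text
time_s: 4.0
eef_pos: [0.472, 0.2563, 0.0227]
eef_rot: [0.0, 0.708, 0.706, 0.0]
wrist_force: [0.5, -0.2, 0.7]
opening: 0.999
grasp_force: 0.0
```

play_rows:
  xyz:
    - [0, 0, 0]
    - [0, 0, 0]
    - [0, 0, 0]
    - [0, 0, 0]
    - [0, 0, 0]
    - [0, 0, 0]
    - [0, 0, 0]
    - [0, 0, 0]
    - [0, 0, -2]
    - [0, 0, -6]
  rot:
    - [0, 0, 0]
    - [0, 0, 0]
    - [0, 0, 0]
    - [0, 0, 0]
    - [0, 0, 0]
    - [0, 0, 0]
    - [0, 0, 0]
    - [0, 0, 0]
    - [0, 0, 0]
    - [0, 0, 0]
  grip: [0.7, 0.4, 0.2, 0, 0, 0, 0, 0, 0, 0]

```text
time_s: 5.25
eef_pos: [0.4708, 0.256, 0.0277]
eef_rot: [-0.0, 0.708, 0.706, -0.001]
wrist_force: [0.5, -0.1, -1.9]
opening: 0.496
grasp_force: 62.2
```

```bash
python3 - <<'E'
from h import *
T,o=pose();print(T.round(4).tolist(),o["q"].round(2),o["wrist_force"].round(1),o["opening"],o["grasp_force"])
a=np.radians(-18.36);org=np.array([.5209,-.1142])
print(go(T,[*org,.140],-18.36))
E
```

```text
[[0.002, 1.0, -0.0017, 0.4708], [1.0, -0.002, -0.0005, 0.256], [-0.0005, -0.0017, -1.0, 0.0277], [0.0, 0.0, 0.0, 1.0]] [ 0.28  0.41  1.83 -0.    0.9   0.28] [ 0.5 -0.1 -1.9] 0.4962466177848523 62.15853810310364
(array([-370.1,   50.6, -112.2]), array([-0.0016,  0.0008,  0.3184]))
```

play_rows:
  xyz:
    - [0, 0, -12]
    - [-4, 0, -35]
    - [-15, 2, -68]
    - [-35, 5, -102]
    - [-65, 9, -126]
    - [-100, 14, -138]
    - [-138, 19, -142]
    - [-178, 24, -142]
    - [-218, 30, -142]
    - [-258, 35, -142]
  rot:
    - [0, 0, 0]
    - [0, 0, 0.01]
    - [0, 0, 0.02]
    - [0, 0, 0.04]
    - [0, 0, 0.06]
    - [0, 0, 0.09]
    - [0, 0, 0.12]
    - [0, 0, 0.15]
    - [0, 0, 0.19]
    - [0, 0, 0.22]
  grip: [0, 0, 0, 0, 0, 0, 0, 0, 0, 0]

```text
time_s: 6.5
eef_pos: [0.5062, -0.0031, 0.1711]
eef_rot: [0.0, 0.781, 0.624, 0.0]
wrist_force: [-0.7, -0.4, -2.8]
opening: 0.502
grasp_force: 62.2
```

```bash
python3 - <<'E'
from h import *
T,o=pose();print(T[:3,3],o["wrist_force"].round(1),o["opening"],o["grasp_force"])
print(go(T,[.5209,-.1142,.150],-18.36))
E
```

```text
[ 0.50617851 -0.00310704  0.1711107 ] [-0.7 -0.4 -2.8] 0.501854837378878 62.23663330078125
(array([-105.1,   38.9,   21.1]), array([ 0.0009, -0.0001,  0.0974]))
```

play_rows:
  xyz:
    - [-25, 9, 1]
    - [-48, 18, 4]
    - [-68, 25, 8]
    - [-84, 31, 12]
    - [-95, 35, 16]
    - [-102, 38, 19]
    - [-104, 39, 21]
    - [-105, 39, 21]
    - [-105, 39, 21]
    - [-105, 39, 21]
  rot:
    - [0, 0, 0.02]
    - [0, 0, 0.045]
    - [0, 0, 0.065]
    - [0, 0, 0.08]
    - [0, 0, 0.09]
    - [0, 0, 0.097]
    - [0, 0, 0.097]
    - [0, 0, 0.097]
    - [0, 0, 0.097]
    - [0, 0, 0.097]
  grip: [0, 0, 0, 0, 0, 0, 0, 0, 0, 0]

```text
time_s: 7.75
eef_pos: [0.5211, -0.1125, 0.1494]
eef_rot: [0.0, 0.81, 0.586, 0.0]
wrist_force: [0.3, -0.4, -1.7]
opening: 0.504
grasp_force: 62.2
```

```bash
python3 - <<'E'
from h import *
from bench import vision
T,o=pose();c=vision.camera("wrist");np.savez("pics/w3.npz",T=T,**c)
org=np.array([.5209,-.1142]);psi=-18.36
print(T[:3,3],np.degrees(np.arctan2(T[1,1],T[0,1])),go(T,[*org,.150],psi))
cv2.imwrite("pics/w3.png",c["color"][...,::-1])
w=cloud(c,T@c["hand_eye"]);a=np.radians(psi);Rm=np.array([[np.cos(a),-np.sin(a)],[np.sin(a),np.cos(a)]])
l=(w[...,:2]-org)@Rm*1000;z=w[...,2]*1000
m=(z>120)&(z<160)&(abs(l[...,0])<12)&(l[...,1]>68)&(l[...,1]<105)
print("stub+",m.sum()); 
if m.any(): print(l[m].min(0),l[m].max(0),np.percentile(z[m],[5,50,95,99]))
m=(z>125)&(z<165)&(abs(l[...,0])<30)&(l[...,1]>20)&(l[...,1]<66)
print("body",m.sum(),l[m].min(0),l[m].max(0),np.percentile(z[m],[5,50,95]))
for y in range(70,95,6):
    m=(abs(l[...,1]-y)<3)&(z>50)&(z<60)&(l[...,0]>-25)&(l[...,0]<45);
    if m.any(): print(y,np.sort(l[m][:,0])[::max(1,m.sum()//15)].round(1))
E
```

```text
[ 0.52109708 -0.11253208  0.14943211] -18.250814763281635 (array([-1.6,  0.3, -0.6]), array([ 0.0001, -0.    ,  0.0019]))
stub+ 3995
[-7.54541013 68.02810049] [  6.52778608 102.44661739] [141.05164479 145.08670488 146.72849064 147.20957263]
body 11045 [-22.60489044  20.00044435] [21.80437669 65.99996341] [138.59759026 152.10375141 153.18718544]
70 [-25.  -22.6 -20.7 -18.4 -16.4 -14.7 -12.4  12.4  14.1  15.9  17.8  19.7
  21.4  23.3  25.2  27. ]
76 [-25.  -23.1 -21.1 -18.9 -17.  -15.1 -12.9  11.7  13.5  15.8  17.6  19.5
  21.4  23.6  25.5  27.4]
82 [-24.9 -22.9 -21.1 -19.3 -16.9 -15.1 -13.3  11.7  13.9  15.7  17.6  19.8
  21.7  23.9  25.9  27.8]
88 [-24.6 -22.8 -20.9 -19.  -16.8 -14.9 -13.2  12.1  13.8  15.5  17.9  19.7
  21.6  23.4  25.6  27.5]
94 [-24.9 -22.6 -20.9 -19.1 -16.7 -14.9 -13.1  12.   13.7  15.5  17.3  19.5
  21.5  23.3  25.4  27.4]
```

View pics/w3.png

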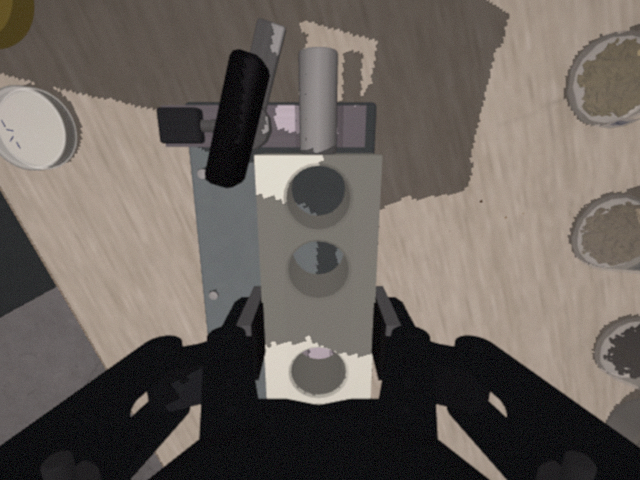

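Stub is centred over the lock slot to within 0.5 mm (tip end at y≈102.4, so shift −2.4 mm along y). Axle is 9.6 mm below TCP, so the seated TCP z should be about 56.6 mm. Lowering.

play_rows:
  xyz:
    - [-1, 0, 3]
    - [-2, 0, 12]
    - [-2.3, 0, 25]
    - [-2.3, 0, 40]
    - [-2.3, 0, 54]
    - [-2.3, 0, 65]
    - [-2.3, 0, 73]
    - [-2.3, 0, 77]
    - [-2.3, 0, 79]
    - [-2.3, 0, 80]
  rot:
    - [0, 0, 0.001]
    - [0, 0, 0.002]
    - [0, 0, 0.002]
    - [0, 0, 0.002]
    - [0, 0, 0.002]
    - [0, 0, 0.002]
    - [0, 0, 0.002]
    - [0, 0, 0.002]
    - [0, 0, 0.002]
    - [0, 0, 0.002]
  grip: [0, 0, 0, 0, 0, 0, 0, 0, 0, 0]

```text
time_s: 9.05
eef_pos: [0.5206, -0.1151, 0.0696]
eef_rot: [0.0, 0.811, 0.585, 0.0]
wrist_force: [-0.3, -0.2, -1.8]
opening: 0.501
grasp_force: 62.2
```

```bash
python3 - <<'E'
from h import *
from bench import vision
T,o=pose();c=vision.camera("wrist")
org=np.array([.5209,-.1142]);psi=-18.36
print(T[:3,3],o["wrist_force"].round(1),o["torque"].round(2))
w=cloud(c,T@c["hand_eye"]);a=np.radians(psi);Rm=np.array([[np.cos(a),-np.sin(a)],[np.sin(a),np.cos(a)]])
l=(w[...,:2]-org)@Rm*1000;z=w[...,2]*1000
for y in range(70,108,4):
    m=(abs(l[...,1]-y)<2)&(z>62)&(z<75)&(abs(l[...,0])<12)
    p=(abs(l[...,1]-y)<2)&(z>54)&(z<58)&(l[...,0]>5)&(l[...,0]<40)
    f=(abs(l[...,1]-y)<2)&(z>54)&(z<58)&(l[...,0]>-30)&(l[...,0]<-3)
    if m.any(): print(y,l[m][:,0].min().round(1),l[m][:,0].max().round(1),z[m].max().round(1),"post",l[p][:,0].min().round(1) if p.any() else 0,l[p][:,0].max().round(1) if p.any() else 0, l[f][:,0].max().round(1) if f.any() else 0)
E
```

```text
[ 0.52058023 -0.11513477  0.06955183] [-0.3 -0.2 -1.8] [-0.01  0.06 -0.03]
70 -6.3 6.2 68.0 post 11.6 27.9 -12.1
74 -6.3 6.5 67.7 post 11.9 28.0 -12.0
78 -6.2 6.4 67.5 post 11.8 27.9 -11.6
82 -6.1 6.4 67.8 post 11.7 28.1 -11.5
86 -6.4 6.3 67.8 post 10.9 28.1 -11.7
90 -6.4 6.6 67.8 post 11.9 28.0 -10.9
94 -6.3 6.3 68.3 post 12.2 28.1 -12.3
98 -6.6 6.2 67.6 post 0 0 0
```

Both are centred in x. Continuing down slowly.

play_rows:
  xyz:
    - [0, 0, 1.5]
    - [0, 0, 3]
    - [0, 0, 4.5]
    - [0, 0, 6]
    - [0, 0, 7.5]
    - [0, 0, 8.5]
    - [0, 0, 9.5]
    - [0, 0, 10.5]
    - [0, 0, 11]
    - [0, 0, 11.5]
  rot:
    - [0, 0, 0]
    - [0, 0, 0]
    - [0, 0, 0]
    - [0, 0, 0]
    - [0, 0, 0]
    - [0, 0, 0]
    - [0, 0, 0]
    - [0, 0, 0]
    - [0, 0, 0]
    - [0, 0, 0]
  grip: [0, 0, 0, 0, 0, 0, 0, 0, 0, 0]

```text
time_s: 10.35
eef_pos: [0.5203, -0.115, 0.0578]
eef_rot: [0.0, 0.811, 0.585, 0.0]
wrist_force: [-0.1, 0.7, -2.0]
opening: 0.501
grasp_force: 62.2
```

play_rows:
  xyz:
    - [0, 0, 0.3]
    - [0, 0, 0.6]
    - [0, 0, 0.9]
    - [0, 0, 1.2]
    - [0, 0, 1.4]
    - [0, 0, 1.6]
    - [0, 0, 1.6]
    - [0, 0, 1.6]
    - [0, 0, 1.6]
    - [0, 0, 1.6]
  rot:
    - [0, 0, 0]
    - [0, 0, 0]
    - [0, 0, 0]
    - [0, 0, 0]
    - [0, 0, 0]
    - [0, 0, 0]
    - [0, 0, 0]
    - [0, 0, 0]
    - [0, 0, 0]
    - [0, 0, 0]
  grip: [0, 0, 0, 0, 0, 0, 0, 0, 0, 0]

```text
time_s: 11.6
eef_pos: [0.5203, -0.115, 0.0568]
eef_rot: [0.0, 0.811, 0.585, -0.0]
wrist_force: [-3.6, 0.9, 6.2]
opening: 0.502
grasp_force: 63.4
```

play_rows:
  xyz:
    - [0, 0, 0.3]
    - [0, 0, 0.5]
    - [0, 0, 0.5]
    - [0, 0, 0.5]
    - [0, 0, 0.5]
    - [0, 0, 0.5]
    - [0, 0, 0.5]
    - [0, 0, 0.5]
    - [0, 0, 0.5]
    - [0, 0, 0.5]
  rot:
    - [0, 0, 0]
    - [0, 0, 0]
    - [0, 0, 0]
    - [0, 0, 0]
    - [0, 0, 0]
    - [0, 0, 0]
    - [0, 0, 0]
    - [0, 0, 0]
    - [0, 0, 0]
    - [0, 0, 0]
  grip: [0, 0, 0, 0, 0, 0, 0, 0, 0, 0]

```text
time_s: 12.85
eef_pos: [0.5204, -0.1151, 0.0568]
eef_rot: [-0.0, 0.811, 0.585, -0.0]
wrist_force: [-4.8, 1.5, 10.5]
opening: 0.499
grasp_force: 63.9
```

```bash
python3 - <<'E'
from h import *
from bench import vision
T,o=pose();c=vision.camera("wrist")
org=np.array([.5209,-.1142]);psi=-18.36
print(T[:3,3],o["wrist_force"].round(1),o["torque"].round(2))
w=cloud(c,T@c["hand_eye"]);a=np.radians(psi);Rm=np.array([[np.cos(a),-np.sin(a)],[np.sin(a),np.cos(a)]])
l=(w[...,:2]-org)@Rm*1000;z=w[...,2]*1000
for y in range(70,108,4):
    m=(abs(l[...,1]-y)<2)&(abs(l[...,0])<1.5);print(y,np.median(z[m]).round(2),end="; ")
for y in range(30,66,4):
    m=(abs(l[...,1]-y)<2)&(abs(abs(l[...,0])-17)<3);print(y,np.median(z[m]).round(2),end="; ")
m=(abs(l[...,1]-82)<10)&(abs(l[...,0]-22)<4);print("post",np.median(z[m]))
m=(abs(l[...,1]-45)<30)&(abs(l[...,0]+40)<8);print("base",np.median(z[m]))
E
```

```text
[ 0.52038449 -0.11505573  0.05681576] [-4.8  1.5 10.5] [ 0.34  0.98 -0.05]
70 53.39; 74 53.53; 78 53.47; 82 53.53; 86 53.5; 90 53.35; 94 53.42; 98 53.37; 102 nan; 106 nan; 30 59.68; 34 59.65; 38 59.71; 42 59.69; 46 59.63; 50 59.62; 54 59.67; 58 59.62; 62 59.66; post 55.80294982320746
base 92.57030013830973
  return _methods._mean(a, axis=axis, dtype=dtype,
  ret = ret.dtype.type(ret / rcount)
```

Seated: stub top 53.4 mm, bar level, contact moment about stand x ≈ 0, so both slots carry it. Releasing and retreating upward.

play_rows:
  xyz:
    - [0, 0, -0.4]
    - [0, 0, -0.4]
    - [0, 0, -0.4]
    - [0, 0, -0.4]
    - [0, 0, -0.4]
    - [0, 0, -3]
    - [0, 0, -10]
    - [0, 0, -25]
    - [0, 0, -45]
    - [0, 0, -68]
  rot:
    - [0, 0, 0]
    - [0, 0, 0]
    - [0, 0, 0]
    - [0, 0, 0]
    - [0, 0, 0]
    - [0, 0, 0]
    - [0, 0, 0]
    - [0, 0, 0]
    - [0, 0, 0]
    - [0, 0, 0]
  grip: [0.52, 0.6, 0.7, 0.75, 0.75, 0.75, 0.75, 0.75, 0.75, 0.75]

```text
time_s: 14.15
eef_pos: [0.5204, -0.1151, 0.1253]
eef_rot: [0.0, 0.811, 0.585, 0.0]
wrist_force: [0.3, 1.1, -0.7]
opening: 0.752
grasp_force: 0.0
```

```bash
python3 - <<'E'
from h import *
from bench import vision
T,o=pose();c=vision.camera("wrist");np.savez("pics/w4.npz",T=T,**c)
org=np.array([.5209,-.1142]);psi=-18.36
print(T[:3,3],o["wrist_force"].round(1),o["torque"].round(2))
w=cloud(c,T@c["hand_eye"]);a=np.radians(psi);Rm=np.array([[np.cos(a),-np.sin(a)],[np.sin(a),np.cos(a)]])
l=(w[...,:2]-org)@Rm*1000;z=w[...,2]*1000
for y in [70,78,86,94,50,30,0,-20,-40,-60]:
    x=0 if y>65 else 17
    m=(abs(l[...,1]-y)<2)&(abs(abs(l[...,0])-x)<2)&(z<90);print(y,np.round(np.median(z[m]),2) if m.any() else None,end="; ")
m=(z>96)&(z<110)&(abs(l[...,0]+42)<40)&(abs(l[...,1]-82)<40)
r=cv2.minAreaRect(l[m].astype(np.float32));print("knob",r,np.median(z[m]))
b=l[m].mean(0);_,_,vt=np.linalg.svd(l[m]-b,full_matrices=False);print(b,np.degrees(np.arctan2(vt[0,1],vt[0,0])))
k=org+Rm@(np.array([-42,82])/1000);print("knob nominal",k)
for phi in(-34,):print(go(T,[*k,.150],phi))
E
```

```text
[ 0.52042099 -0.11506508  0.12527322] [ 0.3  1.1 -0.7] [-0.03 -0.04 -0.02]
70 53.42; 78 53.69; 86 53.43; 94 53.52; 50 59.65; 30 59.83; 0 59.64; -20 59.77; -40 59.68; -60 59.85; knob ((-41.91995620727539, 80.84558868408203), (64.09801483154297, 16.751909255981445), 73.23904418945312) 101.85402563548962
[-40.38339082  82.29230506] -106.92157239145602
knob nominal [ 0.50686686 -0.02314468]
(array([ 82.9, -41.8, -24.8]), array([0.0006, 0.    , 0.2725]))
```

play_rows:
  xyz:
    - [0, 0, -10]
    - [8, -4, -20]
    - [22, -11, -25]
    - [38, -19, -25]
    - [54, -27, -25]
    - [68, -35, -25]
    - [77, -39, -25]
    - [81, -41, -25]
    - [82, -42, -25]
    - [82, -42, -25]
  rot:
    - [0, 0, 0]
    - [0, 0, 0.03]
    - [0, 0, 0.08]
    - [0, 0, 0.14]
    - [0, 0, 0.2]
    - [0, 0, 0.25]
    - [0, 0, 0.28]
    - [0, 0, 0.293]
    - [0, 0, 0.293]
    - [0, 0, 0.293]
  grip: [0.75, 0.75, 0.7, 0.65, 0.6, 0.6, 0.6, 0.6, 0.6, 0.6]

```text
time_s: 15.45
eef_pos: [0.5063, -0.0242, 0.1487]
eef_rot: [0.0, 0.888, 0.46, -0.0]
wrist_force: [0.8, 0.5, 0.7]
opening: 0.599
grasp_force: 0.0
```

```bash
python3 - <<'E'
from h import *
from bench import vision
T,o=pose();c=vision.camera("wrist");np.savez("pics/w5.npz",T=T,**c)
w=cloud(c,T@c["hand_eye"]);z=w[...,2]*1000
m=(z>96)&(z<108)&(abs(w[...,0]-.507)<.05)&(abs(w[...,1]+.023)<.05)
l=w[m][:,:2]*1000
print(T[:3,3],np.degrees(np.arctan2(T[1,1],T[0,1])),o["q"].round(2))
r=cv2.minAreaRect(l.astype(np.float32));print("knob",r,np.median(z[m]))
print(go(T,[r[0][0]/1000,r[0][1]/1000,.091],-35.1))
E
```

```text
[ 0.50630368 -0.02420042  0.14865655] -35.17070582754742 [-0.28  0.15  1.87 -0.    1.13  0.33]
knob ((506.8398742675781, -23.74120330810547), (63.36558532714844, 15.912104606628418), 54.50174331665039) 101.88449861362666
(array([ 0.7,  0.2, 57.7]), array([-0.0001,  0.0001, -0.0012]))
```

play_rows:
  xyz:
    - [0.3, 0, 4]
    - [0.6, 0, 13]
    - [0.6, 0, 25]
    - [0.6, 0, 37]
    - [0.6, 0, 47]
    - [0.6, 0, 53]
    - [0.6, 0, 56]
    - [0.6, 0, 57]
    - [0.6, 0, 57]
    - [0.6, 0, 57]
  rot:
    - [0, 0, 0.003]
    - [0, 0, 0.006]
    - [0, 0, 0.006]
    - [0, 0, 0.006]
    - [0, 0, 0.006]
    - [0, 0, 0.006]
    - [0, 0, 0.006]
    - [0, 0, 0.006]
    - [0, 0, 0.006]
    - [0, 0, 0.006]
  grip: [0.6, 0.6, 0.6, 0.6, 0.6, 0.6, 0.6, 0.6, 0.6, 0.6]

```text
time_s: 16.75
eef_pos: [0.5069, -0.0235, 0.092]
eef_rot: [0.0, 0.889, 0.458, 0.0]
wrist_force: [-1.1, 0.4, -0.1]
opening: 0.604
grasp_force: 0.0
```

play_rows:
  xyz:
    - [0, 0, 0]
    - [0, 0, 0]
    - [0, 0, 0]
    - [0, 0, 0]
    - [0, 0, 0]
    - [0, 0, 0]
    - [0, 0, 0]
    - [0, 0, 0]
    - [0, 0, 0]
    - [0, 0, 0]
  rot:
    - [0, 0, 0]
    - [0, 0, 0]
    - [0, 0, 0]
    - [0, 0, 0]
    - [0, 0, 0]
    - [0, 0, 0]
    - [0, 0, 0]
    - [0, 0, 0]
    - [0, 0, 0]
    - [0, 0, 0]
  grip: [0.45, 0.3, 0.2, 0.1, 0, 0, 0, 0, 0, 0]

```text
time_s: 18.0
eef_pos: [0.5067, -0.0235, 0.0919]
eef_rot: [-0.0, 0.889, 0.458, -0.0]
wrist_force: [-2.6, 0.7, 5.0]
opening: 0.176
grasp_force: 58.9
```

play_rows:
  xyz:
    - [0, 0, 0]
    - [0, 0, 0]
    - [0, 0, 0]
    - [0, 0, 0]
    - [0, 0, 0]
    - [0, 0, 0]
    - [0, 0, 0]
    - [0, 0, 0]
    - [0, 0, 0]
    - [0, 0, 0]
  rot:
    - [0, 0, 0.04]
    - [0, 0, 0.1]
    - [0, 0, 0.17]
    - [0, 0, 0.24]
    - [0, 0, 0.31]
    - [0, 0, 0.38]
    - [0, 0, 0.45]
    - [0, 0, 0.52]
    - [0, 0, 0.58]
    - [0, 0, 0.62]
  grip: [0, 0, 0, 0, 0, 0, 0, 0, 0, 0]

```text
time_s: 19.25
eef_pos: [0.5067, -0.0235, 0.0918]
eef_rot: [0.0, 0.986, 0.164, -0.0]
wrist_force: [-1.7, 0.6, 5.6]
opening: 0.176
grasp_force: 59.1
```

play_rows:
  xyz:
    - [0, 0, 0]
    - [0, 0, 0]
    - [0, 0, 0]
    - [0, 0, 0]
    - [0, 0, 0]
    - [0, 0, 0]
    - [0, 0, 0]
    - [0, 0, 0]
    - [0, 0, 0]
    - [0, 0, 0]
  rot:
    - [0, 0, 0.06]
    - [0, 0, 0.12]
    - [0, 0, 0.19]
    - [0, 0, 0.26]
    - [0, 0, 0.33]
    - [0, 0, 0.4]
    - [0, 0, 0.47]
    - [0, 0, 0.54]
    - [0, 0, 0.58]
    - [0, 0, 0.6]
  grip: [0, 0, 0, 0, 0, 0, 0, 0, 0, 0]

```text
time_s: 20.5
eef_pos: [0.5067, -0.0234, 0.0919]
eef_rot: [-0.0, 0.991, -0.135, -0.0]
wrist_force: [-1.8, 1.4, 6.1]
opening: 0.175
grasp_force: 59.1
```

```bash
python3 - <<'E'
from h import *
T,o=pose();print(T[:3,3],np.degrees(np.arctan2(T[1,1],T[0,1])),o["q"].round(2),o["wrist_force"].round(1),o["torque"].round(2))
E
```

```text
[ 0.50666426 -0.02338252  0.09185576] -105.4687432487561 [-0.28  0.24  1.89  0.    1.01  1.56] [-1.8  1.4  6.1] [0.19 0.39 0.03]
```

play_rows:
  xyz:
    - [0, 0, 0]
    - [0, 0, 0]
    - [0, 0, 0]
    - [0, 0, 0]
    - [0, 0, 0]
    - [0, 0, 0]
    - [0, 0, 0]
    - [0, 0, 0]
    - [0, 0, 0]
    - [0, 0, 0]
  rot:
    - [0, 0, 0.02]
    - [0, 0, 0.04]
    - [0, 0, 0.055]
    - [0, 0, 0.07]
    - [0, 0, 0.08]
    - [0, 0, 0.09]
    - [0, 0, 0.09]
    - [0, 0, 0.09]
    - [0, 0, 0.09]
    - [0, 0, 0.09]
  grip: [0, 0, 0, 0, 0, 0, 0, 0, 0, 0]

```text
time_s: 21.75
eef_pos: [0.5066, -0.0233, 0.0919]
eef_rot: [0.0, 0.984, -0.177, -0.0]
wrist_force: [-1.8, 0.8, 5.4]
opening: 0.179
grasp_force: 66.5
```

```bash
python3 - <<'E'
from h import *
T,o=pose();print(T[:3,3],np.degrees(np.arctan2(T[1,1],T[0,1])),o["wrist_force"].round(1),o["torque"].round(2))
E
```

```text
[ 0.50664066 -0.0233477   0.09186536] -110.3653128112007 [-1.8  0.8  5.4] [0.27 0.36 1.46]
```

The vertical moment rose to 1.5 N m, so the knob is against its home stop. I'll ease back slightly, release and rise.

play_rows:
  xyz:
    - [0, 0, 0]
    - [0, 0, 0]
    - [0, 0, 0]
    - [0, 0, 0]
    - [0, 0, 0]
    - [0, 0, 0]
    - [0, 0, -3]
    - [0, 0, -12]
    - [0, 0, -30]
    - [0, 0, -52]
  rot:
    - [0, 0, -0.015]
    - [0, 0, -0.015]
    - [0, 0, -0.015]
    - [0, 0, -0.015]
    - [0, 0, -0.015]
    - [0, 0, -0.015]
    - [0, 0, -0.015]
    - [0, 0, -0.015]
    - [0, 0, -0.015]
    - [0, 0, -0.015]
  grip: [0, 0.3, 0.5, 0.6, 0.6, 0.6, 0.6, 0.6, 0.6, 0.6]

```text
time_s: 23.0
eef_pos: [0.5066, -0.0234, 0.1446]
eef_rot: [-0.0, 0.985, -0.171, -0.0]
wrist_force: [-0.2, -0.3, -0.8]
opening: 0.6
grasp_force: 0.0
```

play_rows:
  xyz:
    - [0, 0, -20]
    - [0, 0, -45]
    - [0, -10, -65]
    - [0, -25, -80]
    - [0, -40, -90]
    - [0, -55, -95]
    - [0, -65, -95]
    - [0, -70, -95]
    - [0, -70, -95]
    - [0, -70, -95]
  rot:
    - [0, 0, 0]
    - [0, 0, 0]
    - [0, 0, 0]
    - [0, 0, 0]
    - [0, 0, 0]
    - [0, 0, 0]
    - [0, 0, 0]
    - [0, 0, 0]
    - [0, 0, 0]
    - [0, 0, 0]
  grip: [0.6, 0.6, 0.6, 0.6, 0.6, 0.6, 0.6, 0.6, 0.6, 0.6]

```text
time_s: 24.25
eef_pos: [0.53, 0.0422, 0.2383]
eef_rot: [0.0, 0.985, -0.171, -0.0]
wrist_force: [-0.3, 0.3, -0.1]
opening: 0.599
grasp_force: 0.0
```

```bash
python3 - <<'E'
from h import *
from bench import vision
T,o=pose();org=np.array([.5209,-.1142]);psi=-18.36
a=np.radians(psi);Rm=np.array([[np.cos(a),-np.sin(a)],[np.sin(a),np.cos(a)]])
print(T[:3,3])
for n in("wrist","top"):
    c=vision.camera(n);Tc=T@c["hand_eye"] if n=="wrist" else c["extrinsics"]
    w=cloud(c,Tc);l=(w[...,:2]-org)@Rm*1000;z=w[...,2]*1000
    m=(z>96)&(z<108)&(abs(l[...,0]+42)<40)&(abs(l[...,1]-82)<40)
    if m.sum()>20: print(n,"knob",cv2.minAreaRect(l[m].astype(np.float32)))
    for nm,x,y in(("keeper tip",10,82),("keeper",2,82),("stub",0,95),("bar",17,0),("bar",17,-50),("stub-",0,-75)):
        m=(abs(l[...,0]-x)<3)&(abs(l[...,1]-y)<3);print(n,nm,np.median(z[m]).round(1) if m.any() else None)
    cv2.imwrite(f"pics/f_{n}.png",c["color"][...,::-1])
E
```

```text
[0.53004402 0.04219916 0.23826927]
wrist knob ((-42.42490768432617, 80.85363006591797), (16.459701538085938, 63.968727111816406), 89.89395141601562)
wrist keeper tip 63.1
wrist keeper 63.4
wrist stub 53.0
wrist bar 59.7
wrist bar 60.1
wrist stub- 53.2
top knob ((-42.70365905761719, 83.34307098388672), (63.463134765625, 16.086933135986328), 0.9856947064399719)
top keeper tip 61.1
top keeper 64.8
top stub 546.7
top bar 59.4
top bar 57.1
top stub- 53.1
```

View pics/f_wrist.png

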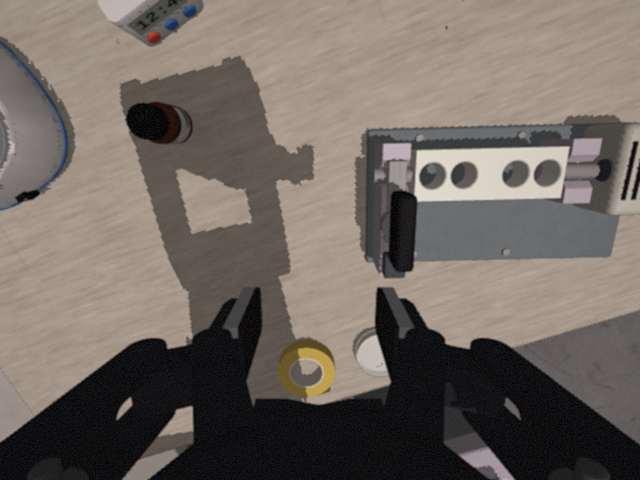

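The final view shows the bar in both slots (stubs at about (380,175) and (580,170)). The keeper at (398,175) lies across the lock slot, and the knob at (402,232) is home.

```bash
python3 -c "
from bench import ctrl
print(ctrl.hand_in())"
```

```text
the job is handed in; nothing more can be done
None
```

The bar is seated in both slots and the lock knob is turned to its home stop with the keeper across the axle; I handed the job in after about 24 s of the 64 s allowed and touched nothing else on the worktop.

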